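# Scan the sample carrier in, then hold the incubator lid open at 60 degrees

## Robot

A 7-joint arm with a two-finger parallel gripper is mounted at the origin on a cart in front of the work surface, level with it; the furniture and walls round the work are solid. World frame = base frame: x ahead of the robot, y to its left, z up, the work surface at z = 0. Lengths are in m, angles in degrees, forces in N, time in s.
With the tool pointing down it reaches from about 0.425 to 0.875 m from the base axis. Payload 4.7 kg.
Tool frame: the origin (TCP) lies between the finger pads, 19 mm behind the fingertips; this is the grasp point; z points along the fingers, y is the line along which they close (so a half turn about z gives the same grasp; the last joint's range is limited). The gripper opens to 87 mm and grips with 3 to 60 N. Pads are 19 mm wide; open, the fingers measure 117 mm over their backs; the gripper's body (75 mm by 190 mm) begins 51 mm behind the grasp point.
Start: joints at [76.381, 18.392, -4.016, 83.108, 1.295, 78.541, -3.26], TCP at [0.162, -0.63, 0.241] pointing down, gripper open.
Joint ranges: [-163.93, 163.93], [-17.29, 119.83], [-79.2, 71.16], [3.27, 140.29], [-89.18, 269.18], [5.43, 117.66], [-154.24, 154.24]. Speed limits (degrees/s): [147.25, 147.25, 180, 180, 180, 180, 180].

## Interface

Orientations are given as [roll, pitch, yaw] about the fixed x, y, z axes, in that order (R = Rz(yaw) Ry(pitch) Rx(roll)).
In Python, from cell import sensors, vision, workorder gives the robot as it stands.
- The arm moves only by the tool drive_tool, never from a script. Its argument "moves" is a list of rows, each an object of numbers: "x", "y", "z": the shift along the tool's x, y, z in mm; "rx", "ry", "rz": the turn, a rotation vector about the tool's x, y, z in rad; "fingers": the closure, from -1 (fully open) to 1 (shut). In form: [{"x": .., "y": .., "z": .., "rx": .., "ry": .., "rz": .., "fingers": ..}, ...]. A call has 1 to 20 rows; each row is the pose to reach, as a shift and turn from the pose commanded when the call began, along the tool's axes at that moment; what a row does not reach only later rows make up. A row lasts 1/8 s, in which the tool goes at most 62.5 mm and 10.7 degrees, less where a joint would pass 70% of its speed; a pose out of reach is approached as far as the arm can. A call with a gripper value outside its range is refused whole. The fingers move at their own pace and stop on an object; "force" is the grip in N (left out, the last holds). Time passes only in rows, so rows that repeat a pose let the fingers close. It gives the time, the measured TCP pose, the force, the opening and the grip force at its end, in the units of the state.
- sensors.get_obs(): the state, without advancing time (a new reading comes with each control period).
- vision.read_camera(name): name is "scene" or "top" or "wrist"; returns a dict with "image" (420x560x3 uint8, red, green, blue), "fx", "fy", "cx", "cy" (pixels), "k1" (the pictures are not rectified: a ray, as slopes to the right and down, at radius r is drawn at 1 + k1 r^2 times it, then the intrinsics apply), "R" (3x3) and "t" (3): a world point X has camera coordinates R X + t. Camera axes: x right, y down, z forward; pixel columns grow to the right and rows downward; lengths in m; the calibration is good to about 2 mm. A picture is of the moment at which its call begins. There is no depth.
- workorder.sign_off(): hands the job in; it is judged then, once.
The state is a dict: "time_s": time; "qpos": joint angles; "joint_velocities": joint speeds; "effort": joint torques, N m; "tool_pos": TCP position; "tool_rot": TCP orientation; "force": force on the tool from outside, world axes, zero at the start; "wrist_torque": the same for the moment, N m; "grip_width": finger opening in m; "grasp_force": force on a finger pad.
Only numpy, scipy, OpenCV 4.12 (cv2) and the standard library are available. Lean on these libraries where they do the work, as an engineer would, in place of code of your own. Each camera call takes 0.05 s, during which the arm holds its last target. There are 200 camera calls.

## Task

Book the three-hole sample carrier in: pick up the barcode scanner in front of you, hold it level and steady in front of the barcode on the carrier's end for about two seconds, square on and about 10 cm away, then lay it back flat where it lay and let go of it, with the incubator lid still shut. Now lift the lid of the dry-block incubator by its bar handle and hold it open at 60 degrees so that a colleague can load the tubes: its lid stay is broken, so do not let it drop, never swing it past 80 degrees, and finish still holding it there. Leave the carrier and everything else standing where it is.

Things in the scene. Friction and masses are not known exactly. Their poses are not given: they have to be found in the camera images.
- scanner: Black handheld barcode scanner lying alone at the front of the worktop (another lies far back: leave it), 175 x 62 x 52 mm, 0.17 kg. Origin under its middle at the underside, z up. Wide head (62 wide, 52 mm high) at x -85 to -10 mm, handle (38 wide, 38 mm high) at x -10 to +88 mm. It looks out along its own -x. Grip the handle from above, across the 38 mm, at x = +12 to +30 mm.
- scanner_window (a point): Middle of the scanner's window, on the front of its head: 85 mm from the scanner's origin along its -x, 27 mm above its underside. Axes as the scanner's: it looks along -x.
- carrier: Beige moulded sample carrier with three large holes in a row in its top, standing loose on the right of the worktop (others lie in a tray far back), 117 (own x) x 38 x 68 mm high. Origin under its middle, z up. Its barcode is on the narrow upright end at its own -x, which faces roughly to the robot. It may stand left or right of the longer strip carrier.
- carrier_label (a point): Middle of the barcode on the carrier's narrow end: 58.5 mm from the carrier's origin along its -x, 34 mm above the worktop. Axes as the carrier's: the label faces -x.
- incubator: White bench dry-block incubator, fixed, 200 (own x) x 260 x 100 mm high without its lid, 134 mm with the lid shut; display and keys on the front, which faces its own -x. Origin under its middle, x to its back, y to its left, z up.
- lid (a joint): Opening angle of the incubator's lid, rad: 0 shut, 1.047 at 60 degrees, stop at 1.8. Hinged along the back top edge; its front rises and swings back towards the incubator's +x. Nothing holds it open: about 0.45 kg, it turns freely and falls shut if let go.
- lid_hinge (a point): Middle of the hinge line, fixed, on the incubator's x = 95 mm, z = 103 mm. The hinge line runs along the incubator's y.
- lid_handle (a point): Middle of the lid's steel bar handle, turning with the lid: round bar 12 mm thick, 110 mm long, parallel to the hinge line, held 35 mm clear of the lid's front edge by a post at each end. Lid shut: 236 mm in front (-x) of the hinge line and 14 mm above it, 117 mm above the worktop. Take it from above, a finger before and one behind the bar; it can turn between the fingers.
- strip_carrier: Bystander: longer, thin beige strip carrier with one row of many small holes, 188 x 27 x 62 mm, loose, beside the carrier. Origin under its middle.
- timer: Bystander: white lab timer, 62 x 66 x 20 mm, loose, in front of the incubator. Origin under its middle.
- label_roll: Bystander: roll of white labels, 74 mm across, 34 mm high, loose, right of the incubator. Origin under its middle.

How it is judged:
By the outcome, as a careful person would: the job done as asked, in the order asked, and still so for the second after the job is handed in, while the arm keeps its last pose, push and grip.
It also fails if it takes over 67 s, if anything falls off the work surface, if the arm or the gripper's body presses on something with over 40 N, if the wrist force passes 120 N, or if a joint passes its speed limit or range.

## Working session

There is one attempt and no reset: what is moved stays moved. The work goes in short steps, Python scripts to look and compute and a tool call to move; the robot and the scene stay as the last step left them, time stands still between calls to the robot, and variables do not carry over. Pictures are saved under pics/ and viewed, at most 10 in all, crops included, and the job is handed in when it is done.

Besides the shell and the picture viewer there is one more tool, called after "Emit:" as name(argument=value, ...) on one line, values as JSON. drive_tool: Moves the arm, as the interface text tells. Its arguments: {"type":"object","properties":{"moves":{"type":"array"},"force":{"type":"number"}},"required":["moves"]}

```bash
mkdir -p pics; ls; python3 - <<'E'
from cell import sensors, vision
import cv2,pickle
d={}
for n in("scene","top","wrist"):
    c=vision.read_camera(n);d[n]=c
    cv2.imwrite(f"pics/{n}0.png",cv2.resize(c["image"][:,:,::-1],(800,600),interpolation=cv2.INTER_CUBIC))
    print(n,c["fx"],c["fy"],c["cx"],c["cy"],c["k1"],c["R"],c["t"])
pickle.dump(d,open("cam0.pkl","wb"))
print(sensors.get_obs())
E
```

```text
pics
scene 523.4833592222225 523.4833592222225 279.6919386899304 206.6071534266053 -0.11110060354252069 [[-0.9064435  -0.42219426  0.01059158]
 [-0.26706545  0.55359609 -0.78880125]
 [ 0.3271639  -0.71783242 -0.61455708]] [0.50731605 0.27851535 1.1127254 ]
top 469.5629992122697 469.5629992122697 276.92735068013843 209.3350974226681 -0.07726976299277316 [[ 0.02786371 -0.99937661  0.02167946]
 [-0.99858553 -0.02881103 -0.04468636]
 [ 0.04528311 -0.02040367 -0.9987658 ]] [-0.0896954   0.58511167  1.23145256]
wrist 341.14116542951626 341.14116542951626 278.81670325799087 213.5008990585988 -0.07090903983873602 [[ 2.48491952e-01 -9.68633574e-01 -8.65420716e-04]
 [-9.26543474e-01 -2.37954535e-01  2.91367175e-01]
 [-2.82433959e-01 -7.16005482e-02 -9.56610903e-01]] [-0.64984003 -0.03369188  0.39102395]
{'time_s': 0.15, 'qpos': array([76.37967367, 18.43017503, -4.01468893, 83.15840392,  1.29412665,
       78.54175252, -3.2592083 ]), 'joint_velocities': array([ 0.02769707, -0.14447574,  0.02505075, -0.17028942, -0.10447721,
        0.09825716, -0.13878427]), 'effort': array([-5.67221450e-04, -4.91796935e+01, -4.04968131e-01, -3.12879431e+01,
       -6.39333017e-02,  4.05010453e-02,  1.49891839e-04]), 'tool_pos': array([ 0.16181198, -0.62913119,  0.24040662]), 'tool_rot': array([-1.79914834e+02,  4.49120919e-03,  1.44295314e+01]), 'force': array([-0.03928525, -0.22237818,  0.30273153]), 'wrist_torque': array([ 0.02971079, -0.00167818, -0.0088723 ]), 'grasp_force': 0.0, 'grip_width': 0.08705549572858362}
```

View pics/scene0.png

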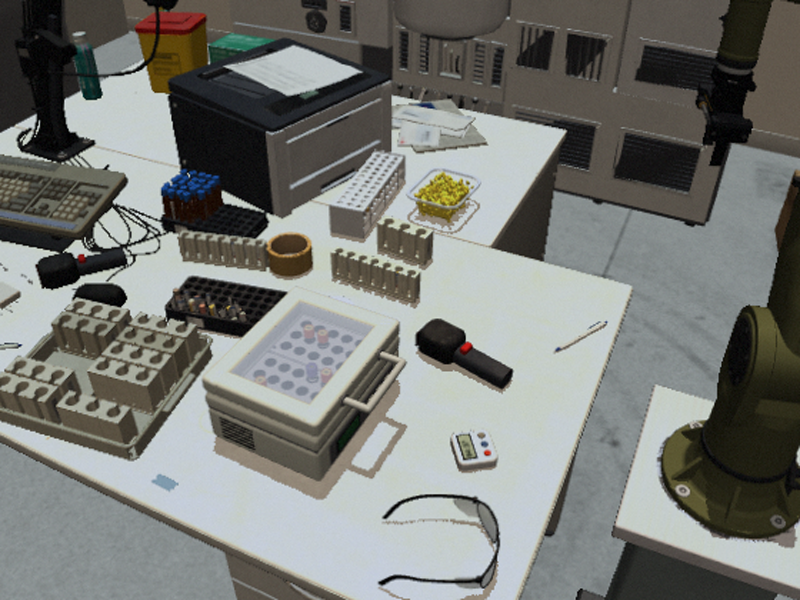

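View pics/top0.png

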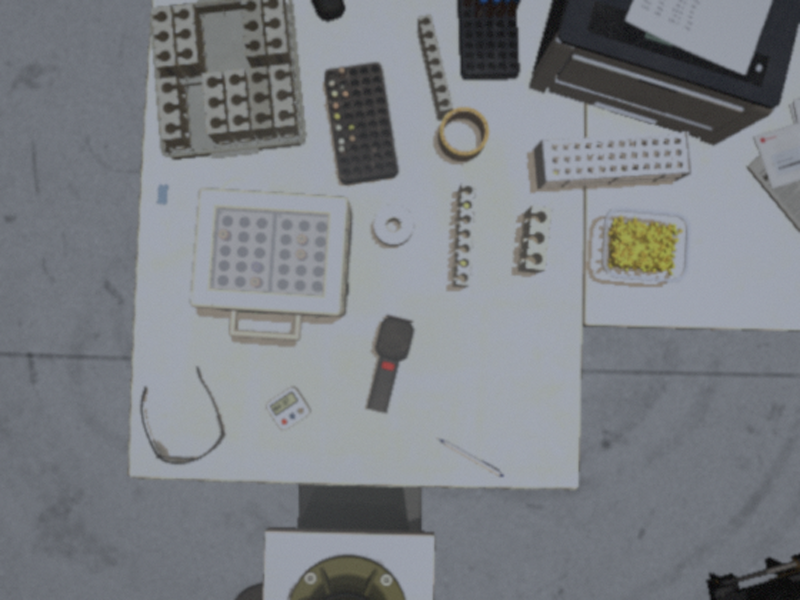

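Scene view: the scanner is at about (465,352), the three-hole carrier at (405,240) and the incubator handle at (375,382). Top view: scanner head at (397,320), handle end at (377,411), carrier at (533,240), handle bar at (265,335). Next I'll zoom in for exact pixels.

```bash
cat > h.py <<'E'
import numpy as np,cv2,pickle
from scipy.optimize import least_squares
def K(c): return np.array([[c["fx"],0,c["cx"]],[0,c["fy"],c["cy"]],[0,0,1.]])
def proj(c,X):
    X=np.atleast_2d(np.asarray(X,float))
    return cv2.projectPoints(X,cv2.Rodrigues(np.asarray(c["R"]))[0],np.asarray(c["t"],float),K(c),np.array([c["k1"],0,0,0.]))[0][:,0]
def ray(c,uv):
    n=cv2.undistortPoints(np.array([[uv]],float),K(c),np.array([c["k1"],0,0,0.]),None,None,None)[0,0]
    R=np.asarray(c["R"]);return -R.T@c["t"],R.T@np.array([n[0],n[1],1])
def onz(c,uv,z):
    o,d=ray(c,uv);return o+d*(z-o[2])/d[2]
def tri(obs):
    A=0;b=0
    for c,uv in obs:
        o,d=ray(c,uv);d=d/np.linalg.norm(d);P=np.eye(3)-np.outer(d,d);A=A+P;b=b+P@o
    return np.linalg.solve(A,b)
def rz(yaw): 
    a=np.radians(yaw);return np.array([[np.cos(a),-np.sin(a),0],[np.sin(a),np.cos(a),0],[0,0,1]])
def crop(c,x0,y0,x1,y1,W,H,step=10):
    im=c["image"][y0:y1,x0:x1,::-1];s=min(W/(x1-x0),H/(y1-y0))
    o=cv2.resize(im,None,fx=s,fy=s,interpolation=cv2.INTER_CUBIC);out=np.zeros((H,W,3),np.uint8);out[:o.shape[0],:o.shape[1]]=o[:H,:W]
    for x in range(-(-x0//step)*step,x1,step):
        p=int((x-x0+.5)*s);cv2.line(out,(p,0),(p,6),(0,0,255));cv2.putText(out,str(x),(p-9,16),0,.33,(0,0,255))
    for y in range(-(-y0//step)*step,y1,step):
        p=int((y-y0+.5)*s);cv2.line(out,(0,p),(6,p),(0,0,255));cv2.putText(out,str(y),(8,p+4),0,.33,(0,0,255))
    return out
E
python3 - <<'E'
from h import *
d=pickle.load(open("cam0.pkl","rb"));t=d["top"];s=d["scene"]
a=np.hstack([crop(t,245,213,305,298,211,300),crop(t,350,136,402,200,244,300),crop(t,126,126,252,245,318,300,20)])
b=np.hstack([crop(s,285,215,367,280,300,300),crop(s,255,145,313,200,250,300),crop(s,136,196,290,336,220,300,20)])
W=max(a.shape[1],b.shape[1]);p=lambda x:np.pad(x,((0,0),(0,W-x.shape[1]),(0,0)))
cv2.imwrite("pics/z1.png",np.vstack([p(a),p(b)]))
E
```

```text
(no output)
```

View pics/z1.png

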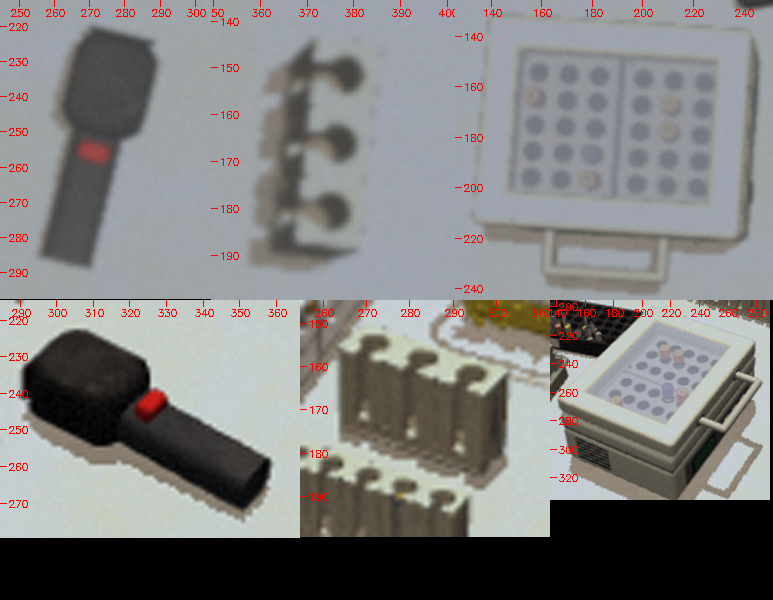

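The zoom gives usable corner pixels for the scanner, carrier and handle bar. Next I'll fit poses from both views.

```bash
python3 - <<'E'
from h import *
from scipy.optimize import minimize
d=pickle.load(open("cam0.pkl","rb"));t=d["top"];s=d["scene"]
print("bar ends",tri([(t,(163,235)),(s,(283,252))]),tri([(t,(209,235.5)),(s,(244,286))]))
print("alt", tri([(t,(163,235)),(s,(244,286))]),tri([(t,(209,235.5)),(s,(283,252))]))
# carrier
T=lambda p,L:(rz(p[2])@np.array(L).T).T+[p[0],p[1],0]
cs=[[.0585,.019,.068],[-.0585,.019,.068],[-.0585,-.019,.068],[.0585,-.019,.068],[-.0585,.019,0]]
so=np.array([[264.7,156.6],[298.4,162.9],[303.3,159.4],[269.4,152],[297.2,185]])
to=np.array([[372.2,144.5],[365.8,189.3],[381.3,188.9],[386,145.]])
f=lambda p:np.r_[(proj(s,T(p,cs))-so).ravel(),(proj(t,T(p,cs[:4]))-to).ravel()]
r=least_squares(f,[.65,-.35,0],x_scale=[.01,.01,1],loss="soft_l1");print("carrier",r.x,f(r.x).round(1))
# scanner
box=lambda x0,x1,w,h:[[x,y,z] for x in(x0,x1) for y in(-w/2,w/2) for z in(0,h)]
ms=[]
for c,(x0,y0,x1,y1) in((t,(245,213,305,298)),(s,(285,215,367,280))):
    im=c["image"].astype(int);m=np.zeros(im.shape[:2],np.uint8)
    g=im[y0:y1,x0:x1];q=(g[...,1]<95);m[y0:y1,x0:x1]=q;
    n,l,st,_=cv2.connectedComponentsWithStats(m);k=1+st[1:,4].argmax();m=(l==k).astype(np.uint8);print(st[k]);ms.append((c,m))
def cost(p,ret=0):
    J=0
    for c,m in ms:
        r=np.zeros_like(m,np.uint8);r=cv2.resize(r,None,fx=4,fy=4)
        for b in(box(-.085,-.010,.062,.052),box(-.010,.088,.038,.038)):
            q=(proj(c,T(p,b))+.5)*4;cv2.fillConvexPoly(r,cv2.convexHull(q.astype(np.float32)).astype(np.int32),1)
        M=cv2.resize(m,None,fx=4,fy=4,interpolation=cv2.INTER_NEAREST);J+=1-(M&r).sum()/(M|r).sum()
    return J
o=onz(t,(270,255),.02);print(o)
best=min((minimize(cost,[o[0]+a,o[1]+b,y],method="Nelder-Mead",options=dict(initial_simplex=[[o[0]+a,o[1]+b,y],[o[0]+a+.015,o[1]+b,y],[o[0]+a,o[1]+b+.015,y],[o[0]+a,o[1]+b,y+8]])) for a in(-.01,.01) for b in(-.01,.01) for y in(165,175)),key=lambda r:r.fun)
print("scanner",best.x,best.fun)
E
```

```text
bar ends [0.49464736 0.17774642 0.20047043] [0.54869727 0.12196937 0.02292444]
alt [0.52626255 0.2104743  0.11661923] [0.51278271 0.09105074 0.11780664]
carrier [ 0.70071134 -0.32549608 -4.14729011] [-2.  -0.9 -0.5  3.8  0.6  1.  -0.2 -2.2 -0.   1.  -0.8 -0.5  1.7 -0.3
  0.8  1.6 -0.1  0.6]
[ 257  221   32   67 1128]
[ 291  223   68   50 1441]
[ 0.46647593 -0.05808488  0.02      ]
scanner [ 4.69138294e-01 -6.08442127e-02  1.67519421e+02] 0.37103692501190977
```

```bash
cat >> h.py <<'E'
from scipy.spatial.transform import Rotation as Ro
def delta(pos,rpy,frm=None):
    from cell import sensors
    o=sensors.get_obs() if frm is None else frm
    R0=Ro.from_euler("xyz",o["tool_rot"],degrees=True);R1=Ro.from_euler("xyz",rpy,degrees=True)
    print("d mm",(R0.inv().apply(np.array(pos)-o["tool_pos"])*1000).round(1),"rot",(R0.inv()*R1).as_rotvec().round(4),"t",o["time_s"])
E
python3 - <<'E'
from h import *
delta([.4485,-.0565,.16],[180,0,167.5])
E
```

```text
d mm [ 420.3 -483.    81.1] rot [-6.0000e-04 -2.0000e-03 -2.6716e+00] t 0.15
```

Emit:
drive_tool(moves=[{"x": 40,"y": -46,"z": 0,"rz": -0.18},{"x": 80,"y": -92,"z": 0,"rz": -0.36},{"x": 120,"y": -138,"z": 0,"rz": -0.54},{"x": 160,"y": -184,"z": 0,"rz": -0.72},{"x": 200,"y": -230,"z": 0,"rz": -0.9},{"x": 240,"y": -276,"z": 0,"rz": -1.08},{"x": 280,"y": -322,"z": 10,"rz": -1.26},{"x": 320,"y": -368,"z": 30,"rz": -1.44},{"x": 360,"y": -414,"z": 50,"rz": -1.62},{"x": 400,"y": -460,"z": 70,"rz": -1.8},{"x": 420,"y": -483,"z": 81,"rz": -1.98},{"x": 420,"y": -483,"z": 81,"rz": -2.16},{"x": 420,"y": -483,"z": 81,"rz": -2.34},{"x": 420,"y": -483,"z": 81,"rz": -2.52},{"x": 420,"y": -483,"z": 81,"rz": -2.67},{"x": 420,"y": -483,"z": 81,"rz": -2.67},{"x": 420,"y": -483,"z": 81,"rz": -2.67},{"x": 420,"y": -483,"z": 81,"rz": -2.67}])

```text
invalid input at $.moves[0]: expected keys x, y, z, rx, ry, rz, fingers
```

```bash
python3 - <<'E'
from cell import sensors, vision
from h import *
c=vision.read_camera("wrist");pickle.dump(c,open("w1.pkl","wb"));o=sensors.get_obs();print(o["tool_pos"],o["tool_rot"],o["qpos"],o["time_s"])
T=lambda p,L:(rz(p[2])@np.array(L).T).T+[p[0],p[1],0]
im=crop(c,0,0,560,420,800,600,40)
p=[.4691,-.0608,167.5]
pts=proj(c,T(p,[[-.085,-.031,.052],[-.085,.031,.052],[-.01,.031,.052],[-.01,-.031,.052],[-.01,-.019,.038],[-.01,.019,.038],[.088,.019,.038],[.088,-.019,.038],[.021,0,.038]]))
for q in pts: cv2.circle(im,tuple(((q+.5)*800/560).astype(int)),3,(0,255,0),-1)
cv2.imwrite("pics/w1.png",im)
E
```

```text
[ 0.16179752 -0.62920504  0.24057044] [-1.79931363e+02  6.76358239e-03  1.44267708e+01] [76.38140888 18.42212635 -4.01483454 83.15012767  1.29682519 78.5416851
 -3.26072673] 0.2
```

View pics/w1.png

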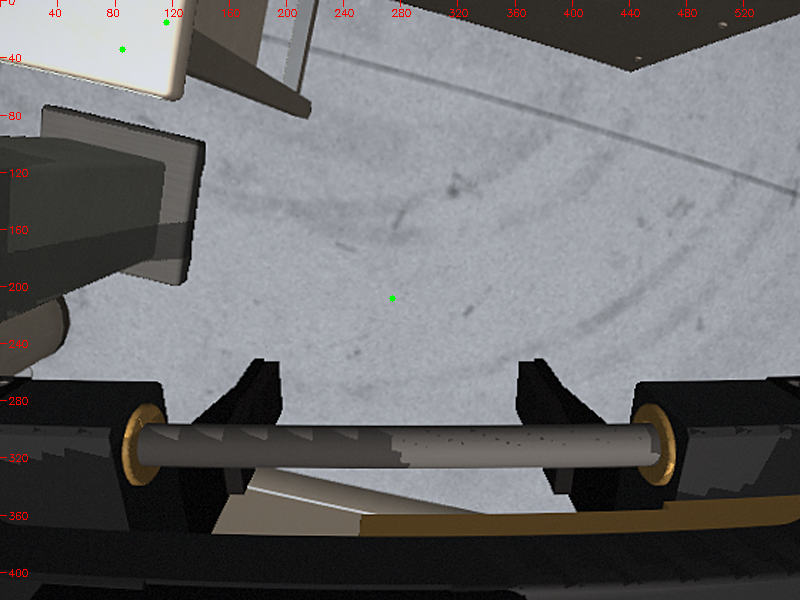

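The call was refused because every key is required, so this picture only shows the floor and fingers at the start pose. I'll send it again.

Emit:
drive_tool(moves=[{"x": 40,"y": -46,"z": 0,"rx": 0,"ry": 0,"rz": -0.18,"fingers": -1},{"x": 80,"y": -92,"z": 0,"rx": 0,"ry": 0,"rz": -0.36,"fingers": -1},{"x": 120,"y": -138,"z": 0,"rx": 0,"ry": 0,"rz": -0.54,"fingers": -1},{"x": 160,"y": -184,"z": 0,"rx": 0,"ry": 0,"rz": -0.72,"fingers": -1},{"x": 200,"y": -230,"z": 0,"rx": 0,"ry": 0,"rz": -0.9,"fingers": -1},{"x": 240,"y": -276,"z": 0,"rx": 0,"ry": 0,"rz": -1.08,"fingers": -1},{"x": 280,"y": -322,"z": 10,"rx": 0,"ry": 0,"rz": -1.26,"fingers": -1},{"x": 320,"y": -368,"z": 30,"rx": 0,"ry": 0,"rz": -1.44,"fingers": -1},{"x": 360,"y": -414,"z": 50,"rx": 0,"ry": 0,"rz": -1.62,"fingers": -1},{"x": 400,"y": -460,"z": 70,"rx": 0,"ry": 0,"rz": -1.8,"fingers": -1},{"x": 420,"y": -483,"z": 81,"rx": 0,"ry": 0,"rz": -1.98,"fingers": -1},{"x": 420,"y": -483,"z": 81,"rx": 0,"ry": 0,"rz": -2.16,"fingers": -1},{"x": 420,"y": -483,"z": 81,"rx": 0,"ry": 0,"rz": -2.34,"fingers": -1},{"x": 420,"y": -483,"z": 81,"rx": 0,"ry": 0,"rz": -2.52,"fingers": -1},{"x": 420,"y": -483,"z": 81,"rx": 0,"ry": 0,"rz": -2.67,"fingers": -1},{"x": 420,"y": -483,"z": 81,"rx": 0,"ry": 0,"rz": -2.67,"fingers": -1},{"x": 420,"y": -483,"z": 81,"rx": 0,"ry": 0,"rz": -2.67,"fingers": -1},{"x": 420,"y": -483,"z": 81,"rx": 0,"ry": 0,"rz": -2.67,"fingers": -1}])

```text
time_s: 2.45
tool_pos: [0.4483, -0.0571, 0.1602]
tool_rot: [-180.0, -0.0, 167.3]
force: [0.3, 0.1, 0.8]
grip_width: 0.087
grasp_force: 0.0
```

```bash
python3 - <<'E'
from cell import sensors, vision
from h import *
c=vision.read_camera("wrist");pickle.dump(c,open("w1.pkl","wb"));o=sensors.get_obs();print(o["qpos"].round(1),o["time_s"])
T=lambda p,L:(rz(p[2])@np.array(L).T).T+[p[0],p[1],0]
im=crop(c,0,0,560,420,800,600,40)
p=[.4691,-.0608,167.5]
pts=proj(c,T(p,[[-.085,-.031,.052],[-.085,.031,.052],[-.01,.031,.052],[-.01,-.031,.052],[-.01,-.019,.038],[-.01,.019,.038],[.088,.019,.038],[.088,-.019,.038],[.021,0,.038]]))
for q in pts: cv2.circle(im,tuple(((q+.5)*800/560).astype(int)),3,(0,255,0),-1)
cv2.imwrite("pics/w2.png",im)
E
```

```text
[ 44.4  -1.3 -39.6 114.8  -0.9  66.2  82.5] 2.5
```

View pics/w2.png

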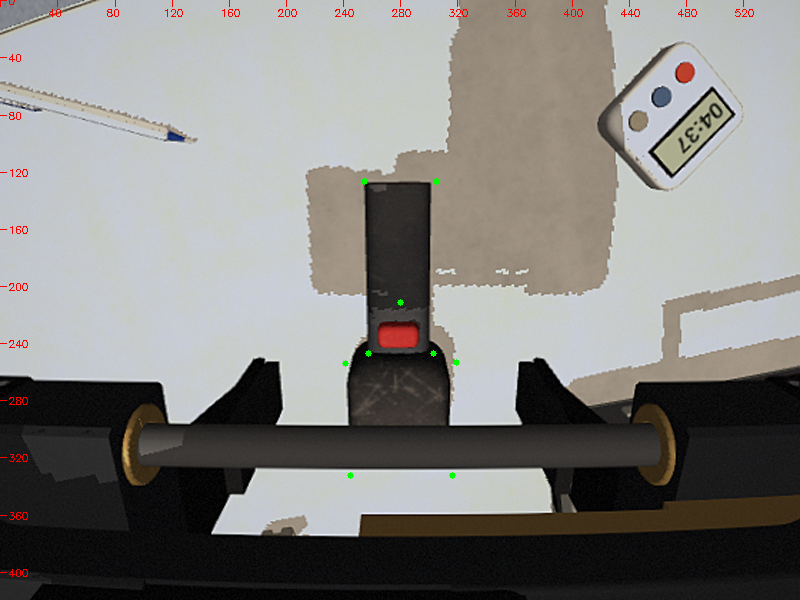

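The green model points fall within about 1 mm of the actual handle: its end is at (397,182) and its root at (399,350). The tool is lined up, so I'll descend and grip.

Emit:
drive_tool(moves=[{"x": 0,"y": 0,"z": 50,"rx": 0,"ry": 0,"rz": 0,"fingers": -1},{"x": 0,"y": 0,"z": 90,"rx": 0,"ry": 0,"rz": 0,"fingers": -1},{"x": 0,"y": 0,"z": 115,"rx": 0,"ry": 0,"rz": 0,"fingers": -1},{"x": 0,"y": 0,"z": 130,"rx": 0,"ry": 0,"rz": 0,"fingers": -1},{"x": 0,"y": 0,"z": 136,"rx": 0,"ry": 0,"rz": 0,"fingers": -1},{"x": 0,"y": 0,"z": 136,"rx": 0,"ry": 0,"rz": 0,"fingers": -1},{"x": 0,"y": 0,"z": 136,"rx": 0,"ry": 0,"rz": 0,"fingers": 1},{"x": 0,"y": 0,"z": 136,"rx": 0,"ry": 0,"rz": 0,"fingers": 1},{"x": 0,"y": 0,"z": 136,"rx": 0,"ry": 0,"rz": 0,"fingers": 1},{"x": 0,"y": 0,"z": 136,"rx": 0,"ry": 0,"rz": 0,"fingers": 1},{"x": 0,"y": 0,"z": 136,"rx": 0,"ry": 0,"rz": 0,"fingers": 1},{"x": 0,"y": 0,"z": 136,"rx": 0,"ry": 0,"rz": 0,"fingers": 1}], force=40)

```text
time_s: 4.0
tool_pos: [0.4483, -0.0572, 0.0242]
tool_rot: [-180.0, -0.0, 167.4]
force: [-0.0, 0.2, 0.4]
grip_width: 0.0372
grasp_force: 40.0
```

The grip is good: 37.2 mm opening at 40 N. I'll lift, then take a wrist view of the carrier from its right side.

```bash
python3 - <<'E'
from h import *
delta([.68,-.42,.25],[180,0,90])
E
```

```text
d mm [-305.2 -303.6 -225.7] rot [-2.000e-04  1.000e-04  1.351e+00] t 4.0
```

Emit:
drive_tool(moves=[{"x": 0,"y": 0,"z": -20,"rx": 0,"ry": 0,"rz": 0,"fingers": 1},{"x": 0,"y": 0,"z": -65,"rx": 0,"ry": 0,"rz": 0,"fingers": 1},{"x": 0,"y": 0,"z": -120,"rx": 0,"ry": 0,"rz": 0,"fingers": 1},{"x": -15,"y": -15,"z": -175,"rx": 0,"ry": 0,"rz": 0.1,"fingers": 1},{"x": -40,"y": -40,"z": -215,"rx": 0,"ry": 0,"rz": 0.25,"fingers": 1},{"x": -75,"y": -75,"z": -226,"rx": 0,"ry": 0,"rz": 0.4,"fingers": 1},{"x": -110,"y": -110,"z": -226,"rx": 0,"ry": 0,"rz": 0.55,"fingers": 1},{"x": -145,"y": -145,"z": -226,"rx": 0,"ry": 0,"rz": 0.7,"fingers": 1},{"x": -180,"y": -180,"z": -226,"rx": 0,"ry": 0,"rz": 0.85,"fingers": 1},{"x": -215,"y": -215,"z": -226,"rx": 0,"ry": 0,"rz": 1.0,"fingers": 1},{"x": -250,"y": -250,"z": -226,"rx": 0,"ry": 0,"rz": 1.15,"fingers": 1},{"x": -280,"y": -280,"z": -226,"rx": 0,"ry": 0,"rz": 1.27,"fingers": 1},{"x": -298,"y": -297,"z": -226,"rx": 0,"ry": 0,"rz": 1.33,"fingers": 1},{"x": -305,"y": -304,"z": -226,"rx": 0,"ry": 0,"rz": 1.35,"fingers": 1},{"x": -305,"y": -304,"z": -226,"rx": 0,"ry": 0,"rz": 1.35,"fingers": 1},{"x": -305,"y": -304,"z": -226,"rx": 0,"ry": 0,"rz": 1.35,"fingers": 1}])

```text
time_s: 6.0
tool_pos: [0.6796, -0.4189, 0.2505]
tool_rot: [-180.0, -0.0, 90.2]
force: [-0.1, -0.1, -1.6]
grip_width: 0.0376
grasp_force: 40.0
```

```bash
python3 - <<'E'
from cell import sensors, vision
from h import *
c=vision.read_camera("wrist");pickle.dump(c,open("w3.pkl","wb"));o=sensors.get_obs();print(o["qpos"].round(1),o["time_s"],o["tool_pos"])
T=lambda p,L:(rz(p[2])@np.array(L).T).T+[p[0],p[1],0]
cs=[[.0585,.019,.068],[-.0585,.019,.068],[-.0585,-.019,.068],[.0585,-.019,.068],[-.0585,.019,0],[-.0585,-.019,0],[.0585,.019,0],[.0585,-.019,0]]
q=proj(c,T([.7007,-.3255,-4.15],cs));print(q.round(0).tolist())
m=q.mean(0).astype(int);x0,y0=max(0,min(m[0]-90,380)),max(0,m[1]-70)
im=crop(c,x0,y0,x0+180,y0+135,800,600,10);s=800/180
for p in q: cv2.circle(im,tuple(((p-[x0,y0]+.5)*s).astype(int)),3,(0,255,0),-1)
cv2.imwrite("pics/w3.png",im)
E
```

```text
[ 41.3  39.3 -22.6  53.9  14.1  89.1  23.4] 6.05 [ 0.6796521  -0.41903936  0.2508826 ]
[[367.0, 79.0], [238.0, 68.0], [236.0, 112.0], [362.0, 122.0], [245.0, 75.0], [243.0, 111.0], [352.0, 84.0], [347.0, 120.0]]
```

View pics/w3.png

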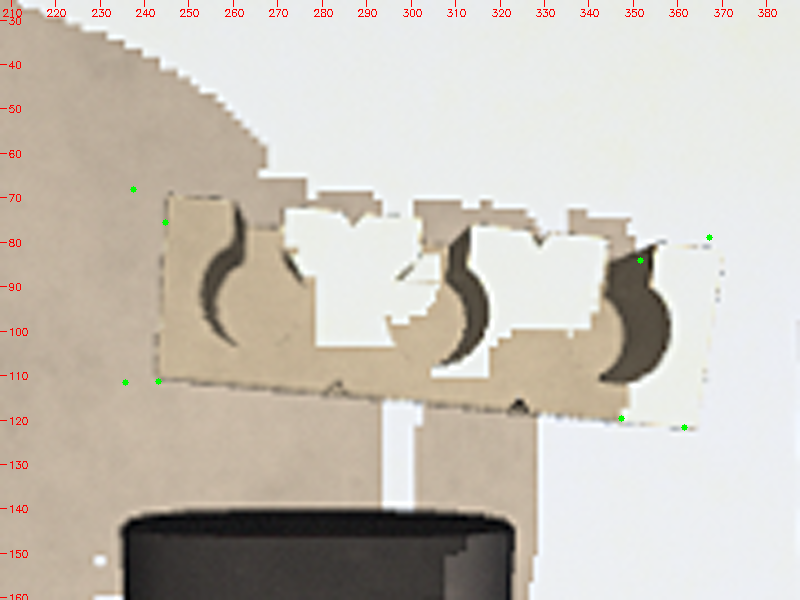

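```bash
python3 - <<'E'
from h import *
d=pickle.load(open("cam0.pkl","rb"));t=d["top"];s=d["scene"];w=pickle.load(open("w3.pkl","rb"))
wo=np.array([[370,80.6],[245.3,68.9],[242.8,111],[363.9,121.8]])
so=np.array([[264.7,156.6],[298.4,162.9],[303.3,159.4],[269.4,152]])
to=np.array([[372.2,144.5],[365.8,189.3],[381.3,188.9],[386,145.]])
def cs(p,h):
    L=np.array([[.0585,.019,h],[-.0585,.019,h],[-.0585,-.019,h],[.0585,-.019,h]]);return (rz(p[2])@L.T).T+[p[0],p[1],0]
for name,h0,use in(("w fixed",.068,"w"),("w free",None,"w"),("all fixed",.068,"wst")):
    def f(p):
        C=cs(p,h0 or p[3]);r=[proj(w,C)-wo]
        if "s" in use:r.append(proj(s,C)-so)
        if "t" in use:r.append(proj(t,C)-to)
        return np.concatenate(r).ravel()
    x0=[.7,-.325,-4,.068][:4 if h0 is None else 3]
    r=least_squares(f,x0,x_scale=[.01,.01,1,.01][:len(x0)],loss="soft_l1");print(name,r.x.round(4),f(r.x).round(1))
print([onz(w,p,.068).round(4).tolist() for p in wo])
for i in range(4): print(tri([(w,wo[i]),(s,so[i]),(t,to[i])]).round(4))
E
```

```text
w fixed [ 0.7054 -0.326  -4.6652] [ 2.4 -0.4 -2.2 -0.8 -2.1  0.6  2.4  1. ]
w free [ 0.7062 -0.3255 -4.6983  0.0561] [-0.1  0.  -0.1  0.   0.  -0.1  0.2  0. ]
all fixed [ 0.7035 -0.326  -4.6032] [ 0.3 -0.6 -4.3 -0.8 -4.1  0.6  0.4  0.9 -2.7 -1.3 -1.5  3.5 -0.2  0.8
 -0.9 -2.5 -0.4 -1.6  1.7 -1.5  0.8  0.6  0.3 -0.4]
[[0.7631, -0.3122, 0.068], [0.6506, -0.303, 0.068], [0.6475, -0.3396, 0.068], [0.7599, -0.3488, 0.068]]
[ 0.7597 -0.3133  0.0651]
[ 0.6456 -0.3014  0.0779]
[ 0.6453 -0.3393  0.0701]
[ 0.7602 -0.3503  0.0595]
```

Carrier measured at (0.705, -0.326), yaw -4.7°. Next is the move to the scan standoff.

```bash
python3 - <<'E'
from h import *
delta([.4414,-.3043,.0312],[180,0,175.3])
E
```

```text
d mm [ 115.3 -238.   219.7] rot [ 4.0000e-04 -1.0000e-04 -1.4861e+00] t 6.05
```

Emit:
drive_tool(moves=[{"x": 10,"y": -20,"z": 0,"rx": 0,"ry": 0,"rz": -0.12,"fingers": 1},{"x": 25,"y": -50,"z": 0,"rx": 0,"ry": 0,"rz": -0.28,"fingers": 1},{"x": 42,"y": -87,"z": 0,"rx": 0,"ry": 0,"rz": -0.45,"fingers": 1},{"x": 60,"y": -125,"z": 0,"rx": 0,"ry": 0,"rz": -0.62,"fingers": 1},{"x": 78,"y": -162,"z": 10,"rx": 0,"ry": 0,"rz": -0.79,"fingers": 1},{"x": 95,"y": -197,"z": 30,"rx": 0,"ry": 0,"rz": -0.96,"fingers": 1},{"x": 108,"y": -223,"z": 60,"rx": 0,"ry": 0,"rz": -1.13,"fingers": 1},{"x": 115,"y": -238,"z": 95,"rx": 0,"ry": 0,"rz": -1.3,"fingers": 1},{"x": 115,"y": -238,"z": 130,"rx": 0,"ry": 0,"rz": -1.42,"fingers": 1},{"x": 115,"y": -238,"z": 165,"rx": 0,"ry": 0,"rz": -1.486,"fingers": 1},{"x": 115,"y": -238,"z": 195,"rx": 0,"ry": 0,"rz": -1.486,"fingers": 1},{"x": 115,"y": -238,"z": 212,"rx": 0,"ry": 0,"rz": -1.486,"fingers": 1},{"x": 115,"y": -238,"z": 217,"rx": 0,"ry": 0,"rz": -1.486,"fingers": 1},{"x": 115,"y": -238,"z": 217,"rx": 0,"ry": 0,"rz": -1.486,"fingers": 1}])

```text
time_s: 7.8
tool_pos: [0.4421, -0.3058, 0.034]
tool_rot: [-179.9, 0.1, 175.2]
force: [0.5, 0.5, -0.9]
grip_width: 0.0374
grasp_force: 40.0
```

```bash
python3 - <<'E'
from cell import sensors, vision
from h import *
o=sensors.get_obs();print(o["qpos"].round(1),o["time_s"],o["tool_pos"],o["tool_rot"])
T=lambda p,L,z=0:(rz(p[2])@np.array(L).T).T+[p[0],p[1],z]
t=vision.read_camera("top");s=vision.read_camera("scene");pickle.dump((t,s),open("scan.pkl","wb"))
tp=o["tool_pos"];yaw=o["tool_rot"][2];org=tp+rz(yaw)@[-.021,0,0];z=tp[2]-.0242
P=[[-.085,-.031,.052],[-.085,.031,.052],[-.01,.031,.052],[-.085,0,.027],[.088,.019,.038],[.088,-.019,.038],[.088,-.019,0],[-.085,.031,0],[-.085,-.031,0]]
X=T([org[0],org[1],yaw],P,z);L=np.array([[.6467,-.3212,.034]])
print("window",X[3])
A=[]
for c in(t,s):
    q=np.r_[proj(c,X),proj(c,L)];m=q.mean(0).astype(int);x0,y0=m[0]-45,m[1]-60
    x0,y0=m[0]-60,m[1]-80
    x0=min(x0,560-120);y0=max(0,y0);im=crop(c,x0,y0,x0+120,y0+160,400,534,10)
    for p in q: cv2.circle(im,tuple(((p-[x0,y0]+.5)*400/120).astype(int)),2,(0,255,0),-1)
    A.append(im)
cv2.imwrite("pics/scan.png",np.hstack(A))
E
```

```text
[ 63.6  20.3 -36.2 110.4  14.7  53.9 105.5] 7.8 [ 0.44209124 -0.30575238  0.03401621] [-1.79947677e+02  5.05970490e-02  1.75218594e+02]
window [ 0.54772236 -0.31458796  0.03681621]
```

View pics/scan.png

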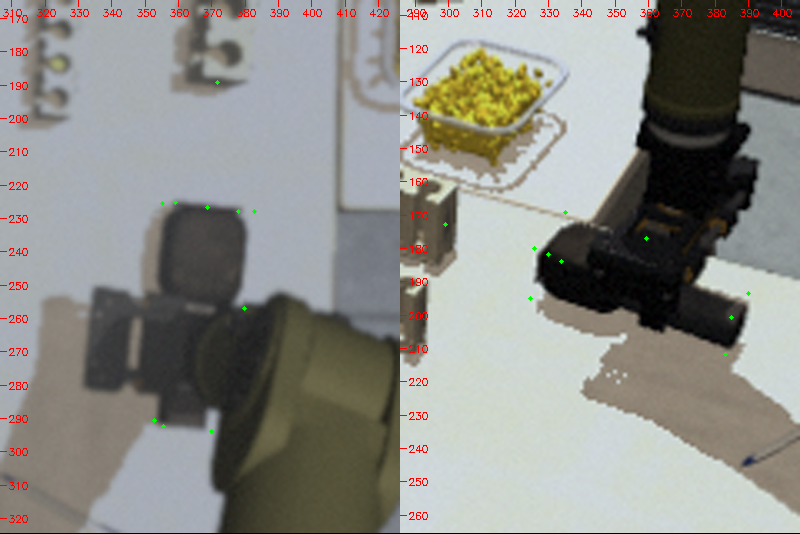

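Top view: the scanner head points at the label dot (372,189), and the window computes to 99 mm away and 1.5 mm off laterally. Scene view: the scanner is level, about 1 cm above the bench. I'll lower it 2 mm and hold.

Emit:
drive_tool(moves=[{"x": 0,"y": 0,"z": 2,"rx": 0,"ry": 0,"rz": 0,"fingers": 1},{"x": 0,"y": 0,"z": 2,"rx": 0,"ry": 0,"rz": 0,"fingers": 1},{"x": 0,"y": 0,"z": 2,"rx": 0,"ry": 0,"rz": 0,"fingers": 1},{"x": 0,"y": 0,"z": 2,"rx": 0,"ry": 0,"rz": 0,"fingers": 1},{"x": 0,"y": 0,"z": 2,"rx": 0,"ry": 0,"rz": 0,"fingers": 1},{"x": 0,"y": 0,"z": 2,"rx": 0,"ry": 0,"rz": 0,"fingers": 1},{"x": 0,"y": 0,"z": 2,"rx": 0,"ry": 0,"rz": 0,"fingers": 1},{"x": 0,"y": 0,"z": 2,"rx": 0,"ry": 0,"rz": 0,"fingers": 1},{"x": 0,"y": 0,"z": 2,"rx": 0,"ry": 0,"rz": 0,"fingers": 1},{"x": 0,"y": 0,"z": 2,"rx": 0,"ry": 0,"rz": 0,"fingers": 1},{"x": 0,"y": 0,"z": 2,"rx": 0,"ry": 0,"rz": 0,"fingers": 1},{"x": 0,"y": 0,"z": 2,"rx": 0,"ry": 0,"rz": 0,"fingers": 1},{"x": 0,"y": 0,"z": 2,"rx": 0,"ry": 0,"rz": 0,"fingers": 1},{"x": 0,"y": 0,"z": 2,"rx": 0,"ry": 0,"rz": 0,"fingers": 1},{"x": 0,"y": 0,"z": 2,"rx": 0,"ry": 0,"rz": 0,"fingers": 1},{"x": 0,"y": 0,"z": 2,"rx": 0,"ry": 0,"rz": 0,"fingers": 1},{"x": 0,"y": 0,"z": 2,"rx": 0,"ry": 0,"rz": 0,"fingers": 1},{"x": 0,"y": 0,"z": 2,"rx": 0,"ry": 0,"rz": 0,"fingers": 1},{"x": 0,"y": 0,"z": 2,"rx": 0,"ry": 0,"rz": 0,"fingers": 1},{"x": 0,"y": 0,"z": 2,"rx": 0,"ry": 0,"rz": 0,"fingers": 1}])

```text
time_s: 10.4
tool_pos: [0.4416, -0.3055, 0.0312]
tool_rot: [-180.0, -0.0, 175.2]
force: [-0.2, -0.3, -2.1]
grip_width: 0.037
grasp_force: 40.0
```

Emit:
drive_tool(moves=[{"x": 0,"y": 0,"z": 0,"rx": 0,"ry": 0,"rz": 0,"fingers": 1},{"x": 0,"y": 0,"z": 0,"rx": 0,"ry": 0,"rz": 0,"fingers": 1},{"x": 0,"y": 0,"z": 0,"rx": 0,"ry": 0,"rz": 0,"fingers": 1},{"x": 0,"y": 0,"z": 0,"rx": 0,"ry": 0,"rz": 0,"fingers": 1}])

```text
time_s: 10.9
tool_pos: [0.4416, -0.3056, 0.0313]
tool_rot: [-180.0, -0.0, 175.2]
force: [1.1, 0.1, -2.2]
grip_width: 0.0376
grasp_force: 40.0
```

```bash
python3 - <<'E'
from h import *
delta([.4483,-.0572,.0242],[180,0,167.4])
E
```

```text
d mm [ 14.1 248.1   7. ] rot [-1.000e-04 -0.000e+00  1.361e-01] t 10.9
```

Emit:
drive_tool(moves=[{"x": 0,"y": 0,"z": -20,"rx": 0,"ry": 0,"rz": 0,"fingers": 1},{"x": 1,"y": 25,"z": -40,"rx": 0,"ry": 0,"rz": 0.02,"fingers": 1},{"x": 4,"y": 65,"z": -50,"rx": 0,"ry": 0,"rz": 0.04,"fingers": 1},{"x": 6,"y": 110,"z": -50,"rx": 0,"ry": 0,"rz": 0.06,"fingers": 1},{"x": 9,"y": 155,"z": -50,"rx": 0,"ry": 0,"rz": 0.09,"fingers": 1},{"x": 11,"y": 200,"z": -50,"rx": 0,"ry": 0,"rz": 0.12,"fingers": 1},{"x": 13,"y": 232,"z": -45,"rx": 0,"ry": 0,"rz": 0.136,"fingers": 1},{"x": 14,"y": 246,"z": -35,"rx": 0,"ry": 0,"rz": 0.136,"fingers": 1},{"x": 14,"y": 248,"z": -25,"rx": 0,"ry": 0,"rz": 0.136,"fingers": 1},{"x": 14,"y": 248,"z": -12,"rx": 0,"ry": 0,"rz": 0.136,"fingers": 1},{"x": 14,"y": 248,"z": -3,"rx": 0,"ry": 0,"rz": 0.136,"fingers": 1},{"x": 14,"y": 248,"z": 3,"rx": 0,"ry": 0,"rz": 0.136,"fingers": 1},{"x": 14,"y": 248,"z": 6,"rx": 0,"ry": 0,"rz": 0.136,"fingers": 1},{"x": 14,"y": 248,"z": 7,"rx": 0,"ry": 0,"rz": 0.136,"fingers": 1},{"x": 14,"y": 248,"z": 7,"rx": 0,"ry": 0,"rz": 0.136,"fingers": 1},{"x": 14,"y": 248,"z": 7,"rx": 0,"ry": 0,"rz": 0.136,"fingers": 1}])

```text
time_s: 12.9
tool_pos: [0.4487, -0.0573, 0.0244]
tool_rot: [-180.0, 0.0, 167.4]
force: [0.6, -0.4, -1.8]
grip_width: 0.0375
grasp_force: 40.0
```

Emit:
drive_tool(moves=[{"x": 0,"y": 0,"z": 0.7,"rx": 0,"ry": 0,"rz": 0,"fingers": 1},{"x": 0,"y": 0,"z": 1.2,"rx": 0,"ry": 0,"rz": 0,"fingers": 1},{"x": 0,"y": 0,"z": 1.2,"rx": 0,"ry": 0,"rz": 0,"fingers": 1}])

```text
time_s: 13.28
tool_pos: [0.4487, -0.0572, 0.0241]
tool_rot: [-179.9, -0.0, 167.4]
force: [-4.7, 1.0, 10.1]
grip_width: 0.0375
grasp_force: 40.0
```

Contact confirmed, so I'll open and go up.

Emit:
drive_tool(moves=[{"x": 0,"y": 0,"z": 0.3,"rx": 0,"ry": 0,"rz": 0,"fingers": 0.2},{"x": 0,"y": 0,"z": 0.3,"rx": 0,"ry": 0,"rz": 0,"fingers": -0.3},{"x": 0,"y": 0,"z": 0.3,"rx": 0,"ry": 0,"rz": 0,"fingers": -1},{"x": 0,"y": 0,"z": 0.3,"rx": 0,"ry": 0,"rz": 0,"fingers": -1},{"x": 0,"y": 0,"z": 0.3,"rx": 0,"ry": 0,"rz": 0,"fingers": -1},{"x": 0,"y": 0,"z": -10,"rx": 0,"ry": 0,"rz": 0,"fingers": -1},{"x": 0,"y": 0,"z": -40,"rx": 0,"ry": 0,"rz": 0,"fingers": -1},{"x": 0,"y": 0,"z": -90,"rx": 0,"ry": 0,"rz": 0,"fingers": -1},{"x": 0,"y": 0,"z": -150,"rx": 0,"ry": 0,"rz": 0,"fingers": -1},{"x": 0,"y": 0,"z": -200,"rx": 0,"ry": 0,"rz": 0,"fingers": -1},{"x": 0,"y": 0,"z": -236,"rx": 0,"ry": 0,"rz": 0,"fingers": -1},{"x": 0,"y": 0,"z": -236,"rx": 0,"ry": 0,"rz": 0,"fingers": -1},{"x": 0,"y": 0,"z": -236,"rx": 0,"ry": 0,"rz": 0,"fingers": -1}])

```text
time_s: 14.9
tool_pos: [0.448, -0.0571, 0.2587]
tool_rot: [-180.0, -0.0, 167.4]
force: [-0.5, 0.6, 0.0]
grip_width: 0.087
grasp_force: 0.0
```

```bash
python3 - <<'E'
from h import *
delta([.52,.075,.26],[180,0,90])
E
```

```text
d mm [-41.5 144.6  -1.4] rot [-7.0000e-04 -1.0000e-04  1.3512e+00] t 14.9
```

Emit:
drive_tool(moves=[{"x": -5,"y": 18,"z": -1,"rx": 0,"ry": 0,"rz": 0.15,"fingers": -1},{"x": -10,"y": 36,"z": -1,"rx": 0,"ry": 0,"rz": 0.32,"fingers": -1},{"x": -15,"y": 54,"z": -1,"rx": 0,"ry": 0,"rz": 0.49,"fingers": -1},{"x": -20,"y": 72,"z": -1,"rx": 0,"ry": 0,"rz": 0.66,"fingers": -1},{"x": -26,"y": 90,"z": -1,"rx": 0,"ry": 0,"rz": 0.83,"fingers": -1},{"x": -32,"y": 110,"z": -1,"rx": 0,"ry": 0,"rz": 1.0,"fingers": -1},{"x": -37,"y": 130,"z": -1,"rx": 0,"ry": 0,"rz": 1.15,"fingers": -1},{"x": -42,"y": 145,"z": -1,"rx": 0,"ry": 0,"rz": 1.28,"fingers": -1},{"x": -42,"y": 145,"z": -1,"rx": 0,"ry": 0,"rz": 1.35,"fingers": -1},{"x": -42,"y": 145,"z": -1,"rx": 0,"ry": 0,"rz": 1.35,"fingers": -1},{"x": -42,"y": 145,"z": -1,"rx": 0,"ry": 0,"rz": 1.35,"fingers": -1},{"x": -42,"y": 145,"z": -1,"rx": 0,"ry": 0,"rz": 1.35,"fingers": -1}])

```text
time_s: 16.4
tool_pos: [0.5208, 0.0748, 0.2597]
tool_rot: [-180.0, 0.0, 90.1]
force: [-0.1, 0.2, -0.6]
grip_width: 0.0869
grasp_force: 0.0
```

```bash
python3 - <<'E'
from cell import sensors, vision
from h import *
c=vision.read_camera("wrist");pickle.dump(c,open("w4.pkl","wb"));o=sensors.get_obs();print(o["qpos"].round(1),o["time_s"],o["tool_pos"])
im=crop(c,0,0,560,420,800,600,20)
for q in proj(c,[[.5195,.1508,.117],[.526,.205,.117],[.513,.096,.117]]): cv2.circle(im,tuple(((q+.5)*800/560).astype(int)),2,(0,255,0),-1)
cv2.imwrite("pics/w4.png",im)
t=vision.read_camera("top");d=pickle.load(open("cam0.pkl","rb"))["top"]
# did scanner come back to its place / carrier moved?
for n,(x0,y0,x1,y1) in dict(scanner=(245,213,305,298),carrier=(350,136,402,200)).items():
    a=t["image"][y0:y1,x0:x1,1].astype(np.float32);b=d["image"][y0:y1,x0:x1,1].astype(np.float32);print(n,cv2.phaseCorrelate(b,a),np.abs(a-b).mean())
E
```

```text
[ 44.1   8.  -59.3  97.4   7.   78.6 -16.3] 16.45 [0.52087305 0.0748222  0.25986059]
scanner ((0.06862968802284541, -0.10880076254736082), 1.0104963574586092) 10.529216
carrier ((-0.04279450316179023, 0.03732400872604558), 0.9281608801749017) 11.851262
```

View pics/w4.png

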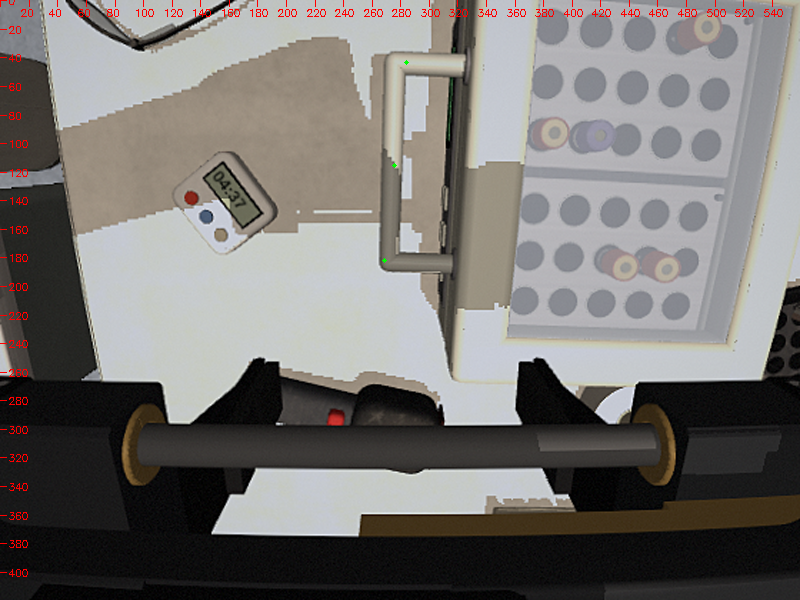

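The wrist image shows the bar from (394,57) to (390,262), and the scanner and carrier are back within 0.1 px. Next I'll compute the bar's pose.

```bash
python3 - <<'E'
from h import *
d=pickle.load(open("cam0.pkl","rb"));t=d["top"];s=d["scene"];w=pickle.load(open("w4.pkl","rb"))
A=(275.3,39.4);B=(272.5,182.9)
a,b=onz(w,A,.117),onz(w,B,.117);print(a,b,np.linalg.norm(a-b),np.degrees(np.arctan2(-(a-b)[0],(a-b)[1])))
print(tri([(w,A),(s,(244,286))]),tri([(w,B),(s,(283,252))]))
print(tri([(w,A),(s,(244,286)),(t,(163,235))]),tri([(w,B),(s,(283,252)),(t,(209,235.5))]))
# lid top front/back edges z=.134, wrist
for P in((478,5),(455,375),(795,20),(765,290)):print(onz(w,(P[0]/1.4286-.5,P[1]/1.4286-.5),.134).round(4))
m=(a+b)/2
yaw=np.degrees(np.arctan2(-(a-b)[0],(a-b)[1]))
delta([m[0],m[1],.17],[180,0,90+yaw])
E
```

```text
[0.51911004 0.20785745 0.117     ] [0.51649186 0.09486978 0.117     ] 0.11301800050538503 -1.3274349700776056
[0.52938098 0.21276977 0.11789637] [0.51348893 0.09332949 0.11855713]
[0.52381556 0.20971402 0.11684639] [0.51400708 0.09234025 0.11715783]
[0.5611 0.2294 0.134 ]
[0.5557 0.029  0.134 ]
[0.7305 0.2304 0.134 ]
[0.7404 0.0827 0.134 ]
d mm [76.5 -3.1 90. ] rot [-0.      0.0003  0.0242] t 16.5
```

Emit:
drive_tool(moves=[{"x": 25,"y": -1,"z": 0,"rx": 0,"ry": 0,"rz": 0.01,"fingers": 0.22},{"x": 55,"y": -2,"z": 10,"rx": 0,"ry": 0,"rz": 0.026,"fingers": 0.22},{"x": 73,"y": -3,"z": 30,"rx": 0,"ry": 0,"rz": 0.026,"fingers": 0.22},{"x": 76.5,"y": -3,"z": 50,"rx": 0,"ry": 0,"rz": 0.026,"fingers": 0.22},{"x": 76.5,"y": -3,"z": 70,"rx": 0,"ry": 0,"rz": 0.026,"fingers": 0.22},{"x": 76.5,"y": -3,"z": 80,"rx": 0,"ry": 0,"rz": 0.026,"fingers": 0.22},{"x": 76.5,"y": -3,"z": 80,"rx": 0,"ry": 0,"rz": 0.026,"fingers": 0.22},{"x": 76.5,"y": -3,"z": 80,"rx": 0,"ry": 0,"rz": 0.026,"fingers": 0.22}])

```text
time_s: 17.5
tool_pos: [0.5185, 0.1514, 0.1806]
tool_rot: [179.9, -0.0, 88.5]
force: [-0.2, -0.1, -0.1]
grip_width: 0.0341
grasp_force: 0.0
```

```bash
python3 - <<'E'
from h import *
delta([.518,.151,.117],[180,0,88.5])
E
```

```text
d mm [-0.4 -0.5 63.6] rot [ 0.001  -0.0001  0.0005] t 17.5
```

Emit:
drive_tool(moves=[{"x": 0,"y": -0.5,"z": 15,"rx": 0,"ry": 0,"rz": 0,"fingers": 0.22},{"x": 0,"y": -0.5,"z": 30,"rx": 0,"ry": 0,"rz": 0,"fingers": 0.22},{"x": 0,"y": -0.5,"z": 42,"rx": 0,"ry": 0,"rz": 0,"fingers": 0.22},{"x": 0,"y": -0.5,"z": 52,"rx": 0,"ry": 0,"rz": 0,"fingers": 0.22},{"x": 0,"y": -0.5,"z": 60,"rx": 0,"ry": 0,"rz": 0,"fingers": 0.22},{"x": 0,"y": -0.5,"z": 64,"rx": 0,"ry": 0,"rz": 0,"fingers": 0.22},{"x": 0,"y": -0.5,"z": 64,"rx": 0,"ry": 0,"rz": 0,"fingers": 0.22},{"x": 0,"y": -0.5,"z": 64,"rx": 0,"ry": 0,"rz": 0,"fingers": 1},{"x": 0,"y": -0.5,"z": 64,"rx": 0,"ry": 0,"rz": 0,"fingers": 1},{"x": 0,"y": -0.5,"z": 64,"rx": 0,"ry": 0,"rz": 0,"fingers": 1},{"x": 0,"y": -0.5,"z": 64,"rx": 0,"ry": 0,"rz": 0,"fingers": 1},{"x": 0,"y": -0.5,"z": 64,"rx": 0,"ry": 0,"rz": 0,"fingers": 1}], force=30)

```text
time_s: 19.0
tool_pos: [0.5168, 0.1516, 0.1161]
tool_rot: [-179.9, 0.0, 88.6]
force: [-4.8, -0.2, 5.1]
grip_width: 0.0109
grasp_force: 29.9
```

```bash
python3 - <<'E'
from h import *
from cell import sensors
o=sensors.get_obs();print(o["tool_pos"],o["force"].round(1),o["grip_width"])
# arc: tool frame at call start; tilt k*angle
R0=Ro.from_euler("xyz",o["tool_rot"],degrees=True);u=R0.apply([0,-1,0]);print("tool -y",u, "x",R0.apply([1,0,0]))
a0=np.arctan2(14,236);r=np.hypot(236,14)
for th in range(0,64,4):
    a=a0+np.radians(th);f=236-r*np.cos(a);z=r*np.sin(a)-14
    print(th,"fwd",round(f,1),"up",round(z,1))
E
```

```text
[0.51682003 0.15162525 0.11613091] [-4.8 -0.2  5.1] 0.010911250459413572
tool -y [-0.99968938  0.02489135  0.00125396] x [ 2.48905571e-02  9.99689972e-01 -6.47519338e-04]
0 fwd 0.0 up 0.0
4 fwd 1.6 up 16.4
8 fwd 4.2 up 32.7
12 fwd 8.1 up 48.8
16 fwd 13.0 up 64.5
20 fwd 19.0 up 79.9
24 fwd 26.1 up 94.8
28 fwd 34.2 up 109.2
32 fwd 43.3 up 122.9
36 fwd 53.3 up 136.0
40 fwd 64.2 up 148.4
44 fwd 76.0 up 160.0
48 fwd 88.5 up 170.8
52 fwd 101.7 up 180.6
56 fwd 115.6 up 189.5
60 fwd 130.1 up 197.4
```

The bar is gripped. I'll lift along the hinge arc, to 20° first and then check.

Emit:
drive_tool(moves=[{"x": 0,"y": 0.3,"z": -4,"rx": 0.005,"ry": 0,"rz": 0,"fingers": 1},{"x": 0,"y": 0.7,"z": -8.2,"rx": 0.012,"ry": 0,"rz": 0,"fingers": 1},{"x": 0,"y": 1.6,"z": -16.4,"rx": 0.024,"ry": 0,"rz": 0,"fingers": 1},{"x": 0,"y": 2.9,"z": -24.6,"rx": 0.036,"ry": 0,"rz": 0,"fingers": 1},{"x": 0,"y": 4.2,"z": -32.7,"rx": 0.048,"ry": 0,"rz": 0,"fingers": 1},{"x": 0,"y": 8.1,"z": -48.8,"rx": 0.07,"ry": 0,"rz": 0,"fingers": 1},{"x": 0,"y": 13,"z": -64.5,"rx": 0.094,"ry": 0,"rz": 0,"fingers": 1},{"x": 0,"y": 17.4,"z": -76,"rx": 0.11,"ry": 0,"rz": 0,"fingers": 1},{"x": 0,"y": 19,"z": -79.9,"rx": 0.117,"ry": 0,"rz": 0,"fingers": 1},{"x": 0,"y": 19,"z": -79.9,"rx": 0.117,"ry": 0,"rz": 0,"fingers": 1}])

```text
time_s: 20.25
tool_pos: [0.5356, 0.151, 0.1967]
tool_rot: [-173.1, 0.0, 88.6]
force: [-7.3, -1.0, 0.2]
grip_width: 0.0108
grasp_force: 30.0
```

```bash
python3 - <<'E'
from h import *
from cell import sensors
o=sensors.get_obs();print(o["tool_pos"],o["tool_rot"],o["force"].round(1),o["grip_width"],o["qpos"].round(1))
# remaining arc in current tool frame, relative to 20 deg commanded
c,s=np.cos(.117),np.sin(.117)   # tool y=(c fwd, -s up.. ) after rx tilt
a0=np.arctan2(14,236);r=np.hypot(236,14);g=lambda th:np.array([236-r*np.cos(a0+np.radians(th)),r*np.sin(a0+np.radians(th))-14])
R=Ro.from_euler("xyz",o["tool_rot"],degrees=True);h=np.array([.9997,-.0249,0])
for th in(22,25,28,32,36,40,44,48,52,55,57,58.5,59.5,60,61,62):
    d=g(th)-g(20);print(th,R.inv().apply(h*d[0]+np.array([0,0,d[1]])).round(1),"rx",round((th-20)*.35/60,3))
E
```

```text
[0.53564611 0.15096401 0.19665485] [-1.73126035e+02  4.85125219e-02  8.85728131e+01] [-7.3 -1.   0.2] 0.010843813152990664 [ 29.   22.9 -57.7  93.1  16.2  80.8 -32.5]
22 [-0.   2.5 -7.9] rx 0.012
25 [ -0.    6.7 -19.5] rx 0.029
28 [ -0.   11.6 -30.9] rx 0.047
32 [ -0.   18.9 -45.7] rx 0.07
36 [ -0.   27.3 -59.9] rx 0.093
40 [ -0.1  36.7 -73.5] rx 0.117
44 [ -0.1  46.9 -86.4] rx 0.14
48 [ -0.1  58.1 -98.5] rx 0.163
52 [-1.000e-01  7.010e+01 -1.099e+02] rx 0.187
55 [-1.000e-01  7.960e+01 -1.178e+02] rx 0.204
57 [-1.000e-01  8.610e+01 -1.229e+02] rx 0.216
58.5 [-1.000e-01  9.110e+01 -1.265e+02] rx 0.225
59.5 [-1.000e-01  9.450e+01 -1.288e+02] rx 0.23
60 [-1.00e-01  9.62e+01 -1.30e+02] rx 0.233
61 [-1.000e-01  9.970e+01 -1.322e+02] rx 0.239
62 [-1.000e-01  1.032e+02 -1.344e+02] rx 0.245
```

Emit:
drive_tool(moves=[{"x": 0,"y": 1.2,"z": -4,"rx": 0.006,"ry": 0,"rz": 0,"fingers": 1},{"x": 0,"y": 2.5,"z": -8,"rx": 0.012,"ry": 0,"rz": 0,"fingers": 1},{"x": 0,"y": 6.7,"z": -19.5,"rx": 0.029,"ry": 0,"rz": 0,"fingers": 1},{"x": 0,"y": 11.6,"z": -31,"rx": 0.047,"ry": 0,"rz": 0,"fingers": 1},{"x": 0,"y": 18.9,"z": -45.7,"rx": 0.07,"ry": 0,"rz": 0,"fingers": 1},{"x": 0,"y": 27.3,"z": -60,"rx": 0.093,"ry": 0,"rz": 0,"fingers": 1},{"x": 0,"y": 36.7,"z": -73.5,"rx": 0.117,"ry": 0,"rz": 0,"fingers": 1},{"x": 0,"y": 47,"z": -86.4,"rx": 0.14,"ry": 0,"rz": 0,"fingers": 1},{"x": 0,"y": 58,"z": -98.5,"rx": 0.163,"ry": 0,"rz": 0,"fingers": 1},{"x": 0,"y": 70,"z": -110,"rx": 0.187,"ry": 0,"rz": 0,"fingers": 1},{"x": 0,"y": 79.6,"z": -117.8,"rx": 0.204,"ry": 0,"rz": 0,"fingers": 1},{"x": 0,"y": 86,"z": -123,"rx": 0.216,"ry": 0,"rz": 0,"fingers": 1},{"x": 0,"y": 91,"z": -126.5,"rx": 0.225,"ry": 0,"rz": 0,"fingers": 1},{"x": 0,"y": 94.5,"z": -128.8,"rx": 0.23,"ry": 0,"rz": 0,"fingers": 1},{"x": 0,"y": 96.2,"z": -130,"rx": 0.233,"ry": 0,"rz": 0,"fingers": 1},{"x": 0,"y": 96.2,"z": -130,"rx": 0.233,"ry": 0,"rz": 0,"fingers": 1},{"x": 0,"y": 96.2,"z": -130,"rx": 0.233,"ry": 0,"rz": 0,"fingers": 1}])

```text
time_s: 22.38
tool_pos: [0.6471, 0.1472, 0.3168]
tool_rot: [-160.0, 0.0, 88.5]
force: [-5.2, -1.7, 7.1]
grip_width: 0.0113
grasp_force: 30.0
```

```bash
python3 - <<'E'
from h import *
from cell import sensors,vision
o=sensors.get_obs();p=o["tool_pos"];print(o["time_s"],p,o["force"].round(1),o["grip_width"],o["qpos"].round(1))
for xh in(.752,.7527,.754): print(np.degrees(np.arctan2(p[2]-.103,xh-p[0]))-np.degrees(np.arctan2(14,236)),np.hypot(p[2]-.103,xh-p[0]))
s=vision.read_camera("scene")
im=crop(s,100,60,400,285,800,600,20);cv2.imwrite("pics/lid.png",im)
E
```

```text
22.375 [0.64706975 0.14716745 0.31677676] [-5.2 -1.7  7.1] 0.011323242240072726 [ 11.4  42.5 -50.8  52.4  21.6 113.8 -31. ]
60.461410771274416 0.23814041701492333
60.310419514696534 0.2384496814109093
60.031048128245665 0.2390284067071593
```

View pics/lid.png

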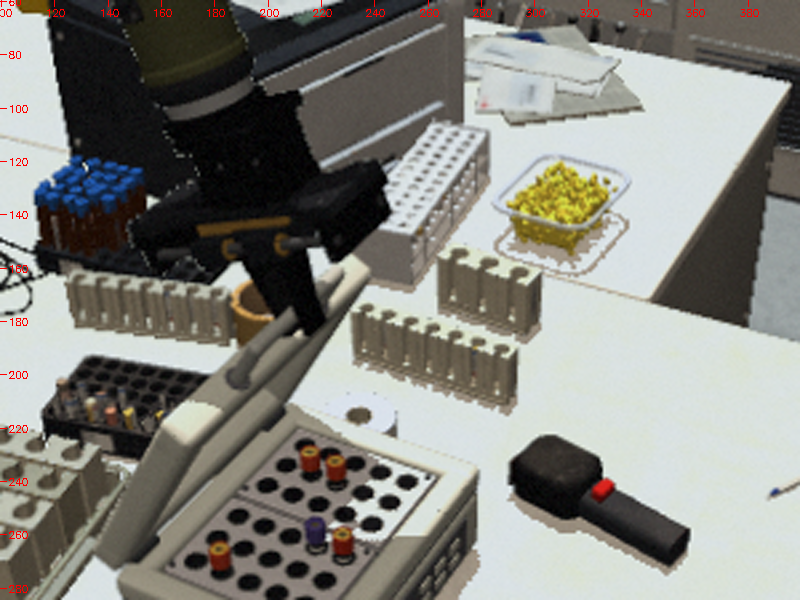

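The scene shows the lid open with the bar between the fingers at (300,300). The scanner is flat in its place at (600,500), and the carriers are untouched. The computed lid angle is about 60.2°, so I'll hand it in.

Emit:
drive_tool(moves=[{"x": 0,"y": 0,"z": 0,"rx": 0,"ry": 0,"rz": 0,"fingers": 1},{"x": 0,"y": 0,"z": 0,"rx": 0,"ry": 0,"rz": 0,"fingers": 1},{"x": 0,"y": 0,"z": 0,"rx": 0,"ry": 0,"rz": 0,"fingers": 1},{"x": 0,"y": 0,"z": 0,"rx": 0,"ry": 0,"rz": 0,"fingers": 1}])

```text
time_s: 22.92
tool_pos: [0.647, 0.1472, 0.3167]
tool_rot: [-160.0, 0.0, 88.5]
force: [-5.8, -2.0, 6.4]
grip_width: 0.0107
grasp_force: 30.0
```

```bash
python3 -c "
from cell import sensors,workorder
o=sensors.get_obs();print(o['tool_pos'],o['force'],o['grip_width'])
print(workorder.sign_off())"
```

```text
[0.64704548 0.14722268 0.31672731] [-5.7526848  -2.03135688  6.382413  ] 0.010749455811492302
the job is handed in; nothing more can be done
None
```

The job is handed in at about 23 s: I held the scanner about 10 cm from the carrier's barcode for over 2 s, laid it back in its place, and am holding the incubator lid open at about 60°; the sign-off returned no verdict.

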